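# Lay the kit cartons on the reader's shuttle and crank them in

### The arm

A 7-joint arm with a two-finger parallel gripper is mounted at the origin on the work surface. World frame = base frame: x ahead of the robot, y to its left, z up, the work surface at z = 0. Lengths are in m, angles in rad, forces in N, time in s.
With the tool pointing down it reaches from about 0.4 to 0.85 m from the base axis. Payload 4.5 kg.
Tool frame: the origin (TCP) lies on the mounting face of the last link; the fingertips stand 166 mm ahead of it and the grasp point (between the pads) lies 147 mm ahead of it; z points along the fingers, y is the line along which they close (so a half turn about z gives the same grasp; the last joint's range is limited). The gripper opens to 88 mm and grips with 3 to 60 N. Pads are 18 mm wide; open, the fingers measure 123 mm over their backs; the gripper's body (75 mm by 187 mm) begins 45 mm behind the grasp point.
Start: joints at [1.336, 0.689, -0.195, 1.565, 0.157, 0.902, -0.215], TCP at [0.166, -0.603, 0.405] pointing down, gripper open.
Joint ranges: [-3.01, 3.01], [-0.46, 2.08], [-1.47, 1.51], [0.13, 2.56], [-1, 4.14], [0.04, 2.09], [-2.66, 2.66]. Speed limits (rad/s): [2.57, 2.57, 3.14, 3.14, 3.14, 3.14, 3.14].

### API

Orientations are given as a unit quaternion [x, y, z, w].
In Python, from plant import r, snapshot gives the robot as it stands. The module is installed in compiled form; this text tells all that it offers.
- The arm moves only by the tool move_arm, never from a script. Its argument "rows" is a list of rows, each a list of 5 numbers: the shift along the tool's x, y, z in m, then the turn about the tool's z in rad, then the finger opening in m, from 0 to 0.0881. In form: [[dx, dy, dz, spin, claw], ...]. A call has 1 to 10 rows; each row shifts and turns the commanded pose from where the row before left it, along the tool's axes as they then stand; what a row does not reach is not made up. A row lasts 1/12 s, in which the tool goes at most 41.7 mm and 7.16 degrees, less where a joint would pass 70% of its speed; a pose out of reach is approached as far as the arm can. A call with a gripper value outside its range is refused whole. The fingers move at their own pace and stop on an object; "newtons" is the grip in N (left out, the last holds). Time passes only in rows, so rows that do not move let the fingers close. It gives the time, the measured TCP pose, the force, the opening and the grip force at its end, in the units of the state.
- r.get_state(): the state, without advancing time (a new reading comes with each control period).
- snapshot(name): name is "scene" or "side" or "wrist"; returns a dict with "color" (384x512x3 uint8, red, green, blue), "depth" (384x512 float32, m along the optical axis (not along the pixel's ray), 0 where there is no reading), "mtx" (3x3 intrinsics, pixels), "eye" and "orientation" of the camera in the world. Camera axes: x right, y up, looking along -z (the intrinsics and any distortion apply to the point x, -y, -z); pixel columns grow to the right and rows downward; lengths in m; the calibration is good to about 2 mm. A picture is of the moment at which its call begins.
- r.finish_job(): hands the job in; it is judged then, once.
The state is a dict: "clock": time; "q": joint angles; "qd": joint speeds; "joint_torque": joint torques, N m; "tool_pos": TCP position; "eef_rot": TCP orientation; "contact_force": force on the tool from outside, world axes, zero at the start; "moment": the same for the moment, N m; "opening": opening from 0.0 (shut) to 1.0 (fully open); "finger_force": force on a finger pad.
Only numpy, scipy, OpenCV 4.12 (cv2) and the standard library are available. Lean on these libraries where they do the work, as an engineer would, in place of code of your own. Each camera call takes 0.05 s, during which the arm holds its last target. There are 200 camera calls.

### The job

First turn the hand crank of the label reader until its empty shuttle tray is all the way out from under the reading head. Then bring all the cartons (two or three) to lie flat on their backs on the tray, label up, side by side: a carton stood with its foot against the tray's near edge tips over onto it when its top is pushed. When all of them lie there, crank the tray all the way in under the head, with the cartons still lying on it, and let go; leave the bottle and the hand scanner alone.

Things in the scene. Friction and masses are not known exactly. Their poses are not given: they have to be found in the camera images.
- reader: white label reader, fixed on the bench, yaw varies a little. Origin: on the bench at the line of the tray's near edge, at the mouth of the reading head. +y is the way the tray travels in, +x points across the tray, away from the robot. With the tray fully out, it lies at y -306 to -14 mm. Crank gearbox: 75 x 75 mm, 55 mm high, at x 0, y -375 mm.
- head_top (a point): centre of the top of the reading head, 145 mm above the bench. The head is a roof 185 mm (x) by 290 mm (y), its underside 110 mm above the bench, carried by a column along its far side; open to the near side and at both ends. Its near edge is 45 mm beyond the line of the tray's near edge.
- tray_mid (a point): centre of the tray's top face, 16 mm above the bench; moves with the tray; axes as the reader's. Rubber-lined floor 170 mm (x) by 280 mm (y) inside 14 mm high lips on the far side and both ends. Its near edge, 85 mm to -x, is a plain upright step that blocks a carton's foot. A carton pushed over lies along x, origin 30 mm above the floor, bottom end up to 45 mm outside the near edge, which is fine.
- shuttle (a joint): tray travel in m: 0 fully out (empty space in front of the head), 0.28 fully in; starts somewhere between, moves only by the crank: 70 mm per turn of the crank
- crank (a joint): crank angle in rad, 0 with the tray fully out, 25.13 (four turns) fully in, stops at both. It grows turning clockwise seen from above. At 0 (and every full turn) the knob lies to the reader's -y of the axis. Stays where it is left; needs about 1.5 N at the knob.
- crank_axis (a point): point on the crank's vertical axis, at the height of the top of the knob (116 mm above the bench)
- crank_knob (a point): centre of the top face of the crank's upright black cylindrical knob: 22 mm diameter, free for 45 mm below this point, 50 mm from the crank's axis, a sleeve that spins freely on its pin, so it can be held firmly all the way round. Below it are the 20 mm wide crank arm and the gearbox.
- carton1: cardboard carton, 60 deep (own x) x 64 wide (own y) x 150 mm tall (own z), 0.15 to 0.31 kg (centre of mass 64 mm up), standing on the bench; smooth board (friction 0.26: it slides unless its foot is blocked). Origin: centre of its underside. Broad -x face: white label with black bars, at first turned towards the robot; back: the plain +x face. May be absent (then no pose).
- carton2: cardboard carton, 60 deep (own x) x 64 wide (own y) x 150 mm tall (own z), 0.15 to 0.31 kg (centre of mass 64 mm up), standing on the bench; smooth board (friction 0.26: it slides unless its foot is blocked). Origin: centre of its underside. Broad -x face: white label with black bars, at first turned towards the robot; back: the plain +x face. May be absent (then no pose).
- carton3: cardboard carton, 60 deep (own x) x 64 wide (own y) x 150 mm tall (own z), 0.15 to 0.31 kg (centre of mass 64 mm up), standing on the bench; smooth board (friction 0.26: it slides unless its foot is blocked). Origin: centre of its underside. Broad -x face: white label with black bars, at first turned towards the robot; back: the plain +x face. May be absent (then no pose).
- reagent_bottle: bystander: white plastic bottle 64 mm diameter, 150 mm tall, origin under its centre; leave alone
- code_scanner: bystander: black hand scanner on its stand, 155 mm tall, foot 90 x 75 mm, beyond the crank, origin under its foot; leave alone

How it is judged:
On the way, in this order (a step that is already met when the one before it is completed fails the run):
1. the empty tray is cranked all the way out (within 6 mm), every carton still off it (value of joint shuttle below 0.006 m and angle between each of carton1, carton2, carton3's own x axis and vertical below 2.99 rad), for 0.2 s.
2. with the tray still out (within 20 mm), all the cartons lie flat on their backs on it, label up, let go (value of joint shuttle below 0.02 m and angle between each of carton1, carton2, carton3's own x axis and vertical above 2.99 rad and height (world z) of carton1 between 0.039 and 0.055 m and y of carton1 in the frame of tray_mid between -0.13 and 0.13 m and x of carton1 in the frame of tray_mid between -0.15 and 0.06 m and height (world z) of carton2 between 0.039 and 0.055 m and y of carton2 in the frame of tray_mid between -0.13 and 0.13 m and x of carton2 in the frame of tray_mid between -0.15 and 0.06 m and height (world z) of carton3 between 0.039 and 0.055 m and y of carton3 in the frame of tray_mid between -0.13 and 0.13 m and x of carton3 in the frame of tray_mid between -0.15 and 0.06 m and linear speed of each of carton1, carton2, carton3 below 0.03 m/s and contact force between each of carton1, carton2, carton3 and the fingers below 0.2 N), for 0.3 s.
At the end, for the whole second after the job is handed in: the tray is within 8 mm of fully in and still, every carton present lies flat on its back (label up within 0.15 rad) on the tray, within the tray's length, at rest and released (value of joint shuttle above 0.272 m and velocity of joint shuttle between -0.01 and 0.01 m/s and angle between each of carton1, carton2, carton3's own x axis and vertical above 2.99 rad and height (world z) of carton1 between 0.039 and 0.055 m and y of carton1 in the frame of tray_mid between -0.13 and 0.13 m and x of carton1 in the frame of tray_mid between -0.15 and 0.06 m and height (world z) of carton2 between 0.039 and 0.055 m and y of carton2 in the frame of tray_mid between -0.13 and 0.13 m and x of carton2 in the frame of tray_mid between -0.15 and 0.06 m and height (world z) of carton3 between 0.039 and 0.055 m and y of carton3 in the frame of tray_mid between -0.13 and 0.13 m and x of carton3 in the frame of tray_mid between -0.15 and 0.06 m and linear speed of each of carton1, carton2, carton3 below 0.03 m/s and contact force between each of carton1, carton2, carton3 and the fingers below 0.2 N); the robot touches nothing.
It fails at once if reagent_bottle pushed more than 40 mm or tipped over (distance of reagent_bottle from where it was at the start of the episode above 0.04 m or angle between reagent_bottle's own z axis and vertical above 0.5 rad).
It fails at once if code_scanner pushed more than 40 mm or tipped over (distance of code_scanner from where it was at the start of the episode above 0.04 m or angle between code_scanner's own z axis and vertical above 0.5 rad).
Of carton1, carton2, carton3 only 2 to 3 are there at a start; the rules pass over those that are not, and their reading is None.
At some moment in a run one of carton1, carton2, carton3 may be knocked a few centimetres aside while the robot is not near it.
Once in a run the grip may slacken for a moment while it holds something.
It also fails if it takes over 210 s, if anything falls off the work surface, if the arm or the gripper's body presses on something with over 40 N, if the wrist force passes 120 N, or if a joint passes its speed limit or range.

## Working session

There is one attempt and no reset: what is moved stays moved. The work goes in short steps, Python scripts to look and compute and a tool call to move; the robot and the scene stay as the last step left them, time stands still between calls to the robot, and variables do not carry over. Pictures are saved under pics/ and viewed, at most 14 in all, crops included, and the job is handed in when it is done.

Besides the shell and the picture viewer there is one more tool, called by a JSON object that holds its "name" and its "arguments", one argument or row to a line. move_arm: Moves the arm, as the interface text tells. Its arguments: {"type":"object","properties":{"rows":{"type":"array"},"newtons":{"type":"number"}},"required":["rows"]}

```bash
mkdir -p pics; cat > h.py <<'E'
import numpy as np, cv2
from scipy.spatial.transform import Rotation as R
from plant import r, snapshot
def snap(n,f=None):
    s=snapshot(n)
    if f: cv2.imwrite('pics/'+f,cv2.cvtColor(s['color'],cv2.COLOR_RGB2BGR))
    return s
def cloud(s):
    d=s['depth'].astype(float);K=np.array(s['mtx']);v,u=np.mgrid[:384,:512]
    p=np.stack([(u-K[0,2])/K[0,0]*d,-(v-K[1,2])/K[1,1]*d,-d],-1)
    o=s['orientation']; o=np.array(o)
    M=R.from_quat(o).as_matrix() if o.size==4 else o
    w=p@M.T+np.array(s['eye']); w[d==0]=np.nan
    return w
def st():
    s=r.get_state(); print('t',round(s['clock'],2),'tcp',np.round(s['tool_pos'],4),'q',np.round(s['q'],2),'F',np.round(s['contact_force'],1),'op',s['opening'],'ff',s['finger_force'])
    print('axes x,y,z:\n',np.round(R.from_quat(s['eef_rot']).as_matrix().T,3))
E
python3 - <<'E'
from h import *
st()
for n in('scene','side'):
    s=snap(n,n+'0.png'); np.savez(n+'0.npz',**s); print(n,s['eye'],s['orientation'],s['mtx'])
a=[cv2.imread('pics/%s0.png'%n) for n in('scene','side')]
E
```

```text
t 0.0 tcp [ 0.1659 -0.6022  0.4039] q [ 1.34  0.69 -0.19  1.57  0.16  0.9  -0.22] F [-0.2  0.1 -0.1] op 0.9994293860957971 ff 0.0
axes x,y,z:
 [[ 0.964  0.266 -0.   ]
 [ 0.266 -0.964 -0.002]
 [-0.001  0.002 -1.   ]]
scene [1.24767835 0.15158492 0.880082  ] [0.23012147 0.28769272 0.74003434 0.56269546] [[353.7738626    0.         252.96272249]
 [  0.         353.7738626  193.10388782]
 [  0.           0.           1.        ]]
side [0.3820922  0.75534626 0.6477744 ] [-0.04603962  0.46110047  0.88061464 -0.09891691] [[396.57047983   0.         254.00299153]
 [  0.         396.57047983 191.67326741]
 [  0.           0.           1.        ]]
```

View pics/scene0.png

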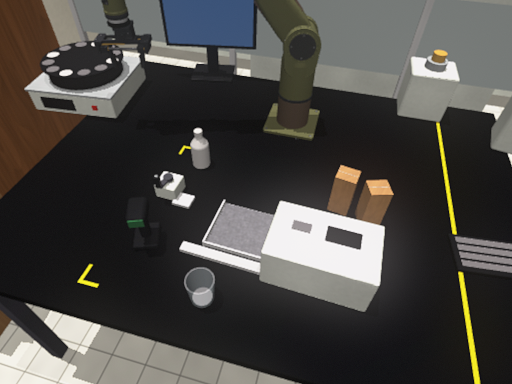

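View pics/side0.png

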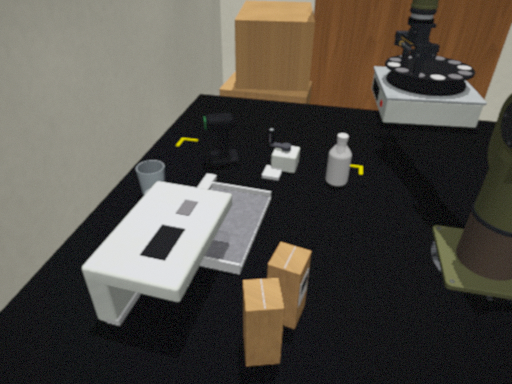

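Scene shows two cartons (345,190 and 375,203) by the head, the tray partly out (240,230), the crank (170,185), the bottle (200,150) and the scanner (143,225). Next I measure these from depth.

```bash
python3 - <<'E'
from h import *
A=[]
for n in('scene','side'):
    s=dict(np.load(n+'0.npz')); w=cloud(s).reshape(-1,3);A.append(np.c_[w,s['color'].reshape(-1,3)])
P=np.concatenate(A);P=P[~np.isnan(P[:,0])]
def box(m,t):
    p=P[m][:,:2]; 
    if len(p)<8: print(t,len(p));return
    rc=cv2.minAreaRect((p*1000).astype(np.float32)); print(t,len(p),'med',np.round(np.median(p,0),3),rc)
x,y,z=P[:,:3].T; C=P[:,3:]; white=C.min(1)>120; brown=(C[:,0]>C[:,2]*1.5)&(C[:,0]>80)
reg=(x>.25)&(x<1)&(abs(y)<.7)
box(reg&white&(z>.14)&(z<.15)&(y>-.1)&(x>.4),'headtop')
m=reg&brown&(z>.145)&(z<.156)
pts=P[m][:,:2]
_,lab,c=cv2.kmeans(pts.astype(np.float32),2,None,(3,50,1e-5),5,cv2.KMEANS_PP_CENTERS)
for k in(0,1):
    q=pts[lab[:,0]==k]; print('carton',len(q),np.round(q.mean(0),3),cv2.minAreaRect((q*1000).astype(np.float32)))
m=reg&(z>.05)&(z<.13)&(y<-.15); 
for lo,hi in((.05,.06),(.06,.085),(.085,.11),(.11,.12),(.12,.16)):
    mm=reg&(z>lo)&(z<hi)&(y<-.1)&(x<.9)
    p=P[mm][:,:2]
    if len(p)<3: continue
    g=np.unique(np.round(p/.02).astype(int),axis=0,return_counts=True)
    print(lo,[(tuple(a*2),b) for a,b in zip(*g) if b>2])
E
```

```text
headtop 14713 med [0.688 0.217] ((587.6897583007812, 207.76673889160156), (294.0383605957031, 377.7145080566406), 85.85943603515625)
carton 1485 [0.457 0.333] ((456.81787109375, 329.728759765625), (64.75637817382812, 67.97206115722656), 18.01746368408203)
carton 1169 [0.427 0.241] ((427.98065185546875, 238.42529296875), (65.93280792236328, 64.94851684570312), 78.6673583984375)
0.05 [((np.int64(32), np.int64(-26)), np.int64(6)), ((np.int64(32), np.int64(-24)), np.int64(4)), ((np.int64(34), np.int64(-24)), np.int64(19)), ((np.int64(36), np.int64(-24)), np.int64(27)), ((np.int64(38), np.int64(-30)), np.int64(3)), ((np.int64(38), np.int64(-28)), np.int64(10)), ((np.int64(38), np.int64(-26)), np.int64(22)), ((np.int64(38), np.int64(-24)), np.int64(8)), ((np.int64(48), np.int64(-36)), np.int64(3)), ((np.int64(48), np.int64(-34)), np.int64(21)), ((np.int64(48), np.int64(-32)), np.int64(25)), ((np.int64(48), np.int64(-30)), np.int64(25)), ((np.int64(48), np.int64(-28)), np.int64(15)), ((np.int64(50), np.int64(-36)), np.int64(11)), ((np.int64(50), np.int64(-34)), np.int64(12)), ((np.int64(50)
[... 4362 characters left out ...]
nt64(70), np.int64(-30)), np.int64(81)), ((np.int64(70), np.int64(-28)), np.int64(82)), ((np.int64(72), np.int64(-34)), np.int64(9)), ((np.int64(72), np.int64(-32)), np.int64(54)), ((np.int64(72), np.int64(-30)), np.int64(63)), ((np.int64(72), np.int64(-28)), np.int64(129)), ((np.int64(74), np.int64(-32)), np.int64(35)), ((np.int64(74), np.int64(-30)), np.int64(59)), ((np.int64(74), np.int64(-28)), np.int64(139)), ((np.int64(74), np.int64(-26)), np.int64(18)), ((np.int64(76), np.int64(-32)), np.int64(24)), ((np.int64(76), np.int64(-30)), np.int64(109)), ((np.int64(76), np.int64(-28)), np.int64(103)), ((np.int64(76), np.int64(-26)), np.int64(4)), ((np.int64(78), np.int64(-30)), np.int64(13))]
```

```bash
python3 - <<'E'
import cv2
a=cv2.imread('pics/scene0.png')[130:300,110:310];b=cv2.imread('pics/side0.png')[90:270,180:380]
b=cv2.resize(b,(400,360));a=cv2.resize(a,(400,340))
a=cv2.copyMakeBorder(a,0,20,0,0,0)
cv2.imwrite('pics/c0.png',cv2.hconcat([a,b]))
E
```

```text
(no output)
```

View pics/c0.png

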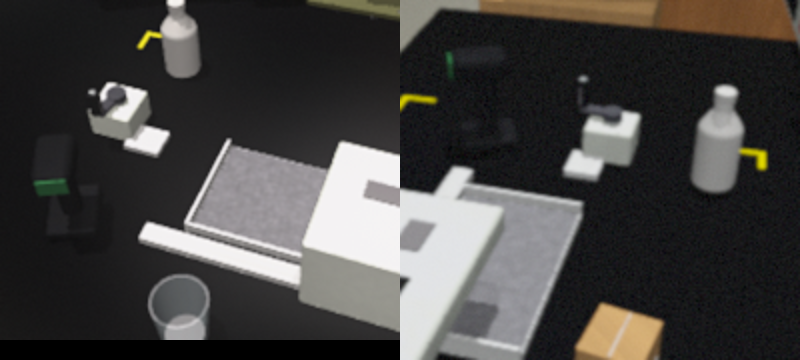

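```bash
python3 - <<'E'
from h import *
A=[]
for n in('scene','side'):
    s=dict(np.load(n+'0.npz')); w=cloud(s).reshape(-1,3);A.append(np.c_[w,s['color'].reshape(-1,3)])
    a=A[-1]; x,y,z=a[:,:3].T;C=a[:,3:]
    def rect(m,t): 
        p=(a[m][:,:2]*1000).astype(np.float32); 
        if len(p)>5: print(n,t,len(p),np.round(p.mean(0)),cv2.minAreaRect(p))
    rect((z>.14)&(z<.15)&(x>.54)&(x<.85)&(y>.0)&(y<.4),'head')
    rect((z>.149)&(z<.158)&(x>.38)&(x<.5)&(y>.285)&(y<.4)&(C[:,0]>C[:,2]*1.4),'cA')
    rect((z>.149)&(z<.158)&(x>.38)&(x<.5)&(y>.18)&(y<.28)&(C[:,0]>C[:,2]*1.4),'cB')
    rect((z>.108)&(z<.120)&(x>.5)&(x<.62)&(y>-.4)&(y<-.25),'knobtop')
    rect((z>.07)&(z<.12)&(x>.55)&(x<.62)&(y>-.4)&(y<-.25),'knob')
    rect((z>.05)&(z<.058)&(x>.45)&(x<.62)&(y>-.4)&(y<-.25)&(C.min(1)>100),'gear')
    rect((z>.005)&(z<.04)&(x>.48)&(x<.78)&(y>-.22)&(y<.05)&(C.min(1)>60),'tray')
    rect((z>.025)&(z<.033)&(x>.48)&(x<.75)&(y>-.22)&(y<.05)&(C.min(1)>100),'lips')
    rect((z>.03)&(z<.13)&(x>.5)&(x<.95)&(y>-.2)&(y<.06)&(C.min(1)>60),'obst')
    rect((z>.08)&(z<.155)&(x>.64)&(x<.8)&(y>-.4)&(y<-.2),'scanner')
    rect((z>.02)&(z<.145)&(x>.3)&(x<.42)&(y>-.36)&(y<-.2),'bottle')
# other tall things near
P=np.concatenate(A);x,y,z=P[:,:3].T
E
```

```text
scene head 6631 [689. 204.] ((680.6117553710938, 199.96722412109375), (289.1380615234375, 185.68202209472656), 87.17887878417969)
scene cA 208 [460. 329.] ((459.1930236816406, 328.51995849609375), (61.143211364746094, 62.71699142456055), 18.372373580932617)
scene cB 204 [431. 237.] ((428.99853515625, 236.86585998535156), (62.58986282348633, 61.89508819580078), 79.41796112060547)
scene knobtop 36 [ 568. -330.] ((567.974853515625, -330.76263427734375), (18.026981353759766, 20.637544631958008), 11.325093269348145)
scene knob 96 [ 570. -328.] ((566.5328369140625, -329.49456787109375), (20.141075134277344, 23.20920753479004), 24.426721572875977)
scene gear 205 [ 519. -308.] ((519.28466796875, -319.7626647949219), (76.3788833618164, 72.99962615966797), 0.059226103127002716)
scene tray 3564 [650. -55.] ((634.420166015625, -70.63431549072266), (244.18258666992188, 214.6573486328125), 87.21241760253906)
scene lips 250 [668. -80.] ((659.7924194335938, -88.58137512207031), (247.7198028564453, 124.64899444580078), 42.311771392822266)
scene obst 869 [823. -73.] ((718.8140869140625, -104.800918579
[... 1052 characters left out ...]
70922851562, 73.78277587890625), 89.780517578125)
side tray 2096 [594. -61.] ((631.4295654296875, -72.06474304199219), (240.22637939453125, 210.50531005859375), 86.99896240234375)
side lips 177 [ 619. -127.] ((614.9048461914062, -128.8319091796875), (175.02041625976562, 37.15550231933594), 7.7098894119262695)
side obst 715 [830. -81.] ((703.6803588867188, -97.07455444335938), (363.9218444824219, 76.75369262695312), 6.36592435836792)
side scanner 501 [ 713. -289.] ((719.490478515625, -301.0562744140625), (88.36776733398438, 53.42629623413086), 23.952043533325195)
side bottle 791 [ 351. -251.] ((351.4961853027344, -258.9446105957031), (42.06460189819336, 63.557682037353516), 86.93714141845703)
```

{"name": "move_arm", "arguments": {
  "rows": [
    [0.038,-0.013,0,0,0.088],
    [0.038,-0.013,0,0,0.088],
    [0.038,-0.013,0,0,0.088],
    [0.038,-0.013,0,0,0.088],
    [0.038,-0.013,0,0,0.088],
    [0.038,-0.013,0,0,0.088],
    [0.038,-0.013,0,0,0.088],
    [0.038,-0.013,0,0,0.088],
    [0.038,-0.013,0,0,0.088],
    [0.038,-0.013,0,0,0.088]
  ]
}}

```text
clock: 0.93
tool_pos: [0.4991, -0.3748, 0.4044]
eef_rot: [0.991, 0.134, -0.0, -0.0]
contact_force: [0.5, -1.3, -0.6]
opening: 0.997
finger_force: 0.0
```

{"name": "move_arm", "arguments": {
  "rows": [
    [0.038,-0.013,0,0,0.088],
    [0,-0.005,0,0.1,0.088],
    [0,0,0,0.11,0.088],
    [0,0,0,0.11,0.088],
    [0,0,0,0,0.088],
    [0,0,0,0,0.088]
  ]
}}

```text
clock: 1.43
tool_pos: [0.5296, -0.3487, 0.4043]
eef_rot: [1.0, -0.024, -0.0, 0.0]
contact_force: [-0.7, -1.6, -0.0]
opening: 0.997
finger_force: 0.0
```

```bash
python3 - <<'E'
from h import *
st()
s=snap('wrist','w1.png'); np.savez('w1.npz',**s)
a=np.c_[cloud(s).reshape(-1,3),s['color'].reshape(-1,3)];x,y,z=a[:,:3].T;C=a[:,3:]
def rect(m,t):
    p=(a[m][:,:2]*1000).astype(np.float32)
    if len(p)>5: print(t,len(p),np.round(p.mean(0)),cv2.minAreaRect(p))
rect((z>.105)&(z<.122)&(x>.45)&(x<.6)&(y>-.4)&(y<-.25),'knobtop')
rect((z>.05)&(z<.06)&(x>.45)&(x<.62)&(y>-.4)&(y<-.25)&(C.min(1)>100),'gear')
E
```

```text
t 1.43 tcp [ 0.5296 -0.3487  0.4043] q [ 0.54  0.7  -0.05  1.54  0.04  0.91 -1.15] F [-0.7 -1.6 -0. ] op 0.9971950340451967 ff 0.0
axes x,y,z:
 [[ 0.999 -0.048 -0.001]
 [-0.048 -0.999  0.   ]
 [-0.001 -0.    -1.   ]]
knobtop 548 [ 565. -329.] ((564.86767578125, -329.0439758300781), (20.971050262451172, 20.857418060302734), 42.31198501586914)
gear 3320 [ 516. -320.] ((516.3862915039062, -319.2454528808594), (74.49275207519531, 73.69603729248047), 87.40740203857422)
```

View pics/w1.png

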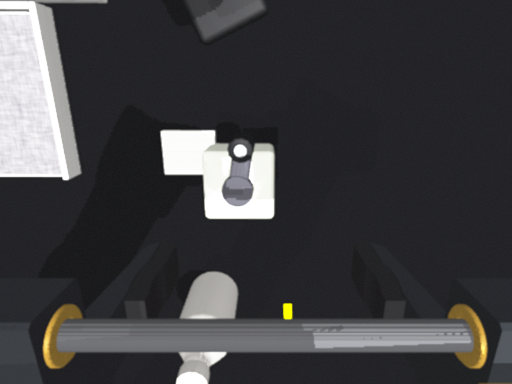

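Wrist view: the knob is at (240,150), the crank hub at (238,190) and the gearbox below it. The crank is about 279° from fully out.

{"name": "move_arm", "arguments": {
  "rows": [
    [0.017,-0.0105,0.03,0,0.088],
    [0.0174,-0.0109,0.03,0,0.088],
    [0,0,0.03,0,0.088],
    [0,0,0.034,0,0.088],
    [0,0,0.03,0,0.088],
    [0,0,0,0,0.06],
    [0,0,0,0,0.03],
    [0,0,0,0,0.01],
    [0,0,0,0,0.01],
    [0,0,0,0,0.01]
  ],
  "newtons": 25
}}

```text
clock: 2.32
tool_pos: [0.5659, -0.3298, 0.2531]
eef_rot: [1.0, -0.026, 0.002, 0.001]
contact_force: [0.1, -0.3, 0.8]
opening: 0.645
finger_force: 0.0
```

```bash
cat > circ.py <<'E'
from h import *
import sys
def rows(a0,step,n,c=(0.5164,-0.3192),rad=.05):
    M=R.from_quat(r.get_state()['eef_rot']).as_matrix(); p=np.array(r.get_state()['tool_pos'])
    prev=np.r_[c,p[2]]+np.r_[rad*np.cos(np.radians(a0)),rad*np.sin(np.radians(a0)),0]
    out=[]
    for i in range(1,n+1):
        t=np.radians(a0+step*i); q=np.r_[c[0]+rad*np.cos(t),c[1]+rad*np.sin(t),p[2]]
        d=M.T@(q-prev); prev=q; out.append([round(d[0],4),round(d[1],4),0,0,0.01])
    return out
E
python3 - <<'E'
from circ import *
st(); o=rows(-11.4,19.9,14); print(o[:7]);print(o[7:])
E
```

```text
t 2.32 tcp [ 0.5659 -0.3298  0.2531] q [ 0.48  0.92 -0.04  1.58  0.06  0.64 -1.22] F [ 0.1 -0.3  0.8] op 0.6453944589268684 ff 0.0
axes x,y,z:
 [[ 0.999 -0.051  0.004]
 [-0.051 -0.999  0.002]
 [ 0.004 -0.002 -1.   ]]
[[np.float64(-0.0004), np.float64(-0.0173), 0, 0, 0.01], [np.float64(-0.0063), np.float64(-0.0161), 0, 0, 0.01], [np.float64(-0.0114), np.float64(-0.013), 0, 0, 0.01], [np.float64(-0.0151), np.float64(-0.0083), 0, 0, 0.01], [np.float64(-0.0171), np.float64(-0.0027), 0, 0, 0.01], [np.float64(-0.017), np.float64(0.0033), 0, 0, 0.01], [np.float64(-0.0148), np.float64(0.0089), 0, 0, 0.01]]
[[np.float64(-0.0109), np.float64(0.0134), 0, 0, 0.01], [np.float64(-0.0057), np.float64(0.0163), 0, 0, 0.01], [np.float64(0.0002), np.float64(0.0173), 0, 0, 0.01], [np.float64(0.006), np.float64(0.0162), 0, 0, 0.01], [np.float64(0.0112), np.float64(0.0132), 0, 0, 0.01], [np.float64(0.015), np.float64(0.0086), 0, 0, 0.01], [np.float64(0.017), np.float64(0.0029), 0, 0, 0.01]]
```

{"name": "move_arm", "arguments": {
  "rows": [
    [0,0,0,0,0.01],
    [0,0,0,0,0.01],
    [0,0,0,0,0.01],
    [0,0,0,0,0.01],
    [0,0,0,0,0.01],
    [0,0,0,0,0.01],
    [0,0,0,0,0.01],
    [0,0,0,0,0.01]
  ]
}}

```text
clock: 2.98
tool_pos: [0.5652, -0.3293, 0.2508]
eef_rot: [1.0, -0.026, 0.0, 0.0]
contact_force: [0.7, 0.6, 0.9]
opening: 0.241
finger_force: 25.0
```

{"name": "move_arm", "arguments": {
  "rows": [
    [-0.0004,-0.0173,0,0,0.01],
    [-0.0063,-0.0161,0,0,0.01],
    [-0.0114,-0.013,0,0,0.01],
    [-0.0151,-0.0083,0,0,0.01],
    [-0.0171,-0.0027,0,0,0.01],
    [-0.017,0.0033,0,0,0.01],
    [-0.0148,0.0089,0,0,0.01],
    [0,0,0,0,0.01]
  ]
}}

```text
clock: 3.65
tool_pos: [0.4831, -0.2824, 0.2508]
eef_rot: [1.0, -0.028, -0.001, 0.001]
contact_force: [-0.4, -2.3, -1.3]
opening: 0.24
finger_force: 25.0
```

```bash
python3 - <<'E'
from circ import *
st(); p=r.get_state()['tool_pos']; d=np.array(p[:2])-[.5164,-.3192]; print(np.hypot(*d),np.degrees(np.arctan2(d[1],d[0])))
E
```

```text
t 3.65 tcp [ 0.4831 -0.2824  0.2508] q [ 0.47  0.83 -0.03  1.89  0.07  0.42 -1.25] F [-0.4 -2.3 -1.3] op 0.23988355330512273 ff 25.00035739503801
axes x,y,z:
 [[ 0.998 -0.055 -0.002]
 [-0.055 -0.998  0.003]
 [-0.002 -0.002 -1.   ]]
0.049641696397096736 132.18174644383845
```

{"name": "move_arm", "arguments": {
  "rows": [
    [-0.0109,0.0134,0,0,0.01],
    [-0.0057,0.0163,0,0,0.01],
    [0.0002,0.0173,0,0,0.01],
    [0.006,0.0162,0,0,0.01],
    [0.0112,0.0132,0,0,0.01],
    [0.015,0.0086,0,0,0.01],
    [0.017,0.0029,0,0,0.01],
    [0.002,0,0,0,0.01],
    [0,0,0,0,0.01]
  ]
}}

```text
clock: 4.4
tool_pos: [0.5172, -0.3698, 0.2509]
eef_rot: [1.0, -0.025, 0.002, 0.001]
contact_force: [1.7, -3.5, -0.5]
opening: 0.24
finger_force: 25.0
```

```bash
python3 - <<'E'
from circ import *
st(); p=r.get_state()['tool_pos']; d=np.array(p[:2])-[.5164,-.3192]; print(np.hypot(*d),np.degrees(np.arctan2(d[1],d[0])))
s=snap('scene','s2.png');a=np.c_[cloud(s).reshape(-1,3),s['color'].reshape(-1,3)]
x,y,z=a[:,:3].T;C=a[:,3:]
m=(z>.005)&(z<.04)&(x>.5)&(x<.72)&(y>-.3)&(y<.05)&(C.min(1)>60)
print(cv2.minAreaRect((a[m][:,:2]*1000).astype(np.float32)), a[m][:,1].min())
E
```

```text
t 4.4 tcp [ 0.5172 -0.3698  0.2509] q [ 0.58  0.9  -0.06  1.65  0.09  0.59 -1.15] F [ 1.7 -3.5 -0.5] op 0.24038409275053305 ff 25.000104513019323
axes x,y,z:
 [[ 0.999 -0.05   0.003]
 [-0.05  -0.999  0.002]
 [ 0.003 -0.002 -1.   ]]
0.05061671588987475 -89.04421166650906
((621.9044189453125, -127.5111083984375), (355.0337219238281, 208.5486297607422), 84.11732482910156) -0.2990138383846489
```

View pics/s2.png

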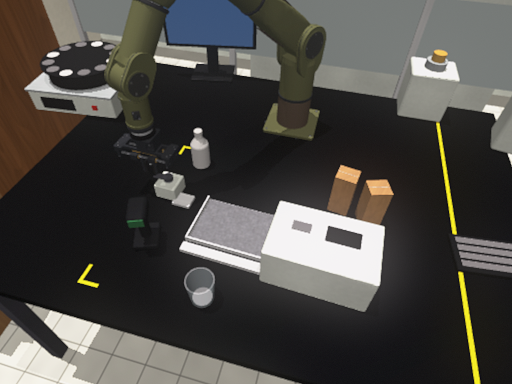

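Tray is nearly out (210–285, 205–265). Pushing a little further to confirm that the crank is on its stop.

{"name": "move_arm", "arguments": {
  "rows": [
    [0.004,0.0003,0,0,0.01],
    [0.003,0.0,0,0,0.01],
    [0,0,0,0,0.01],
    [0,0,0,0,0.01]
  ]
}}

```text
clock: 4.78
tool_pos: [0.5226, -0.3698, 0.2508]
eef_rot: [1.0, -0.026, -0.0, -0.0]
contact_force: [-0.6, -0.8, 1.0]
opening: 0.241
finger_force: 25.0
```

```bash
python3 - <<'E'
from h import *
for n in('scene','side'):
    s=snap(n);a=np.c_[cloud(s).reshape(-1,3),s['color'].reshape(-1,3)]
    x,y,z=a[:,:3].T;C=a[:,3:]
    m=(z>.02)&(z<.036)&(x>.55)&(x<.69)&(y>-.3)&(y<.0)&(C.min(1)>90)
    q=a[m]; print(n,m.sum(),np.percentile(q[:,1],[0,2,10,50]),q[:,0].min(),q[:,0].max())
    m=(z>.008)&(z<.036)&(x>.45)&(x<.75)&(y>-.22)&(y<-.02)&(C.min(1)>60)
    print(np.percentile(a[m][:,0],[0,1,99,100]))
    s0=dict(np.load(n+'0.npz'));a=np.c_[cloud(s0).reshape(-1,3),s0['color'].reshape(-1,3)]
    x,y,z=a[:,:3].T;C=a[:,3:]
    m=(z>.02)&(z<.036)&(x>.55)&(x<.69)&(y>-.3)&(y<.0)&(C.min(1)>90)
    q=a[m]; print('t0',n,m.sum(),np.percentile(q[:,1],[0,2,10,50]))
E
```

```text
scene 136 [-0.29829398 -0.29806393 -0.23901361 -0.18638176] 0.550133504890801 0.6899764663932282
[0.52346898 0.52978779 0.7397216  0.74379474]
t0 scene 123 [-0.29949078 -0.29609874 -0.13655564 -0.13060439]
side 194 [-0.28862123 -0.19341065 -0.18872113 -0.18422531] 0.5504212952868419 0.6899521066615764
[0.52116077 0.52373841 0.72863842 0.7340744 ]
t0 side 209 [-0.28718995 -0.26221404 -0.13225629 -0.12851525]
```

Lip is at world y −0.186, so one more turn is needed.

```bash
python3 - <<'E'
from circ import *
o=[[float(v) for v in q] for q in rows(-83,19.5,18)]; print(o[:9]);print(o[9:])
E
```

```text
[[0.0159, -0.0057, 0.0, 0.0, 0.01], [0.0131, -0.0107, 0.0, 0.0, 0.01], [0.0088, -0.0145, 0.0, 0.0, 0.01], [0.0035, -0.0166, 0.0, 0.0, 0.01], [-0.0023, -0.0168, 0.0, 0.0, 0.01], [-0.0077, -0.0151, 0.0, 0.0, 0.01], [-0.0123, -0.0116, 0.0, 0.0, 0.01], [-0.0155, -0.0068, 0.0, 0.0, 0.01], [-0.0169, -0.0013, 0.0, 0.0, 0.01]]
[[-0.0163, 0.0044, 0.0, 0.0, 0.01], [-0.0139, 0.0096, 0.0, 0.0, 0.01], [-0.0099, 0.0137, 0.0, 0.0, 0.01], [-0.0048, 0.0163, 0.0, 0.0, 0.01], [0.0009, 0.0169, 0.0, 0.0, 0.01], [0.0065, 0.0156, 0.0, 0.0, 0.01], [0.0114, 0.0126, 0.0, 0.0, 0.01], [0.0149, 0.008, 0.0, 0.0, 0.01], [0.0167, 0.0026, 0.0, 0.0, 0.01]]
```

{"name": "move_arm", "arguments": {
  "rows": [
    [0.0159,-0.0057,0.0,0.0,0.01],
    [0.0131,-0.0107,0.0,0.0,0.01],
    [0.0088,-0.0145,0.0,0.0,0.01],
    [0.0035,-0.0166,0.0,0.0,0.01],
    [-0.0023,-0.0168,0.0,0.0,0.01],
    [-0.0077,-0.0151,0.0,0.0,0.01],
    [-0.0123,-0.0116,0.0,0.0,0.01],
    [-0.0155,-0.0068,0.0,0.0,0.01],
    [-0.0169,-0.0013,0.0,0.0,0.01]
  ]
}}

```text
clock: 5.63
tool_pos: [0.5145, -0.2698, 0.2508]
eef_rot: [1.0, -0.025, 0.001, 0.001]
contact_force: [1.4, -7.5, -3.8]
opening: 0.244
finger_force: 25.0
```

{"name": "move_arm", "arguments": {
  "rows": [
    [-0.0163,0.0044,0.0,0.0,0.01],
    [-0.0139,0.0096,0.0,0.0,0.01],
    [-0.0099,0.0137,0.0,0.0,0.01],
    [-0.0048,0.0163,0.0,0.0,0.01],
    [0.0009,0.0169,0.0,0.0,0.01],
    [0.0065,0.0156,0.0,0.0,0.01],
    [0.0114,0.0126,0.0,0.0,0.01],
    [0.0149,0.008,0.0,0.0,0.01],
    [0.0167,0.0026,0.0,0.0,0.01],
    [0,0,0,0,0.01]
  ]
}}

```text
clock: 6.47
tool_pos: [0.5149, -0.3705, 0.2506]
eef_rot: [1.0, -0.026, -0.002, -0.001]
contact_force: [-2.8, 0.1, 5.5]
opening: 0.239
finger_force: 25.0
```

{"name": "move_arm", "arguments": {
  "rows": [
    [0.003,0.0003,0,0,0.01],
    [0.002,0.0,0,0,0.01],
    [0,0,0,0,0.01],
    [0,0,0,0,0.01],
    [0,0,0,0,0.01]
  ]
}}

```text
clock: 6.88
tool_pos: [0.5162, -0.3707, 0.2505]
eef_rot: [1.0, -0.026, -0.005, -0.001]
contact_force: [-9.6, 0.6, 8.4]
opening: 0.239
finger_force: 25.0
```

```bash
python3 - <<'E'
from h import *
st()
for n in('scene','side'):
    s=snap(n);a=np.c_[cloud(s).reshape(-1,3),s['color'].reshape(-1,3)]
    x,y,z=a[:,:3].T;C=a[:,3:]
    m=(z>.02)&(z<.036)&(x>.56)&(x<.69)&(y>-.28)&(y<.0)&(C.min(1)>90)
    q=a[m]; print(n,m.sum(),np.percentile(q[:,1],[0,2,10,50]))
    L=q[abs(q[:,1]-np.median(q[:,1]))<.012]; f=np.polyfit(L[:,0],L[:,1],1); print('lip slope deg',np.degrees(np.arctan(f[0])),np.polyval(f,.62))
    for lo,hi in((.01,.026),):
        m=(z>lo)&(z<hi)&(x>.45)&(x<.60)&(y>-.21)&(y<.02)&(C.min(1)>60); q=a[m]
        for yy in(-.2,-.15,-.1,-.05): 
            t=q[abs(q[:,1]-yy)<.01]; print('near x',yy,np.round(np.percentile(t[:,0],[0,1,5]),4),end=' ')
    print()
    for t,lo,hi in(('A',.285,.41),('B',.15,.285)):
        m=(z>.147)&(z<.158)&(x>.34)&(x<.53)&(y>lo)&(y<hi)&(C[:,0]>C[:,2]*1.4);p=(a[m][:,:2]*1000).astype(np.float32)
        print(t,len(p),cv2.minAreaRect(p))
E
```

```text
t 6.88 tcp [ 0.5162 -0.3707  0.2505] q [ 0.59  0.9  -0.07  1.64  0.1   0.61 -1.16] F [-9.6  0.6  8.4] op 0.23948358966174602 ff 25.00075581483543
axes x,y,z:
 [[ 0.999 -0.053 -0.009]
 [-0.053 -0.999 -0.002]
 [-0.009  0.002 -1.   ]]
scene 114 [-0.26144064 -0.26050385 -0.2579953  -0.25420911]
lip slope deg -2.948345335396456 -0.25426882359034414
near x -0.2 [0.5246 0.5247 0.5273] near x -0.15 [0.5247 0.5268 0.5299] near x -0.1 [0.5284 0.5285 0.5325] near x -0.05 [0.5294 0.5309 0.5326] 
A 328 ((459.3064270019531, 328.88433837890625), (63.55685806274414, 64.5545883178711), 18.13325309753418)
B 295 ((427.9488830566406, 236.94052124023438), (62.989410400390625, 64.28107452392578), 79.72526550292969)
side 179 [-0.26217677 -0.25904087 -0.25602434 -0.25238158]
lip slope deg -2.173720168850455 -0.25240697333736833
near x -0.2 [0.5194 0.5199 0.5217] near x -0.15 [0.5219 0.5224 0.5233] near x -0.1 [0.5248 0.5251 0.5272] near x -0.05 [0.528  0.5282 0.5299] 
A 1115 ((456.51092529296875, 330.6634216308594), (60.053443908691406, 66.3235092163086), 17.763042449951172)
B 827 ((425.65423583984375, 238.5928192138672), (65.7555160522461, 59.59079360961914), 78.71675109863281)
```

Stop reached (9.6 N against the push). I'll release, lift, and go to carton B.

{"name": "move_arm", "arguments": {
  "rows": [
    [-0.004,0,0,0,0.01],
    [0,0,0,0,0.06],
    [0,0,0,0,0.08],
    [0,0,0,0,0.08],
    [0,0,0,0,0.08],
    [0,0,-0.03,0,0.08],
    [0,0,-0.03,0,0.08],
    [0,0,-0.03,0,0.08],
    [0,0,-0.03,0,0.08],
    [0,0,0,0,0.08]
  ]
}}

```text
clock: 7.82
tool_pos: [0.5177, -0.3716, 0.3769]
eef_rot: [1.0, -0.026, 0.005, 0.003]
contact_force: [0.3, -0.6, 0.9]
opening: 0.897
finger_force: 0.0
```

{"name": "move_arm", "arguments": {
  "rows": [
    [-0.0068,-0.0303,0,0,0.078],
    [-0.0068,-0.0303,0,0,0.078],
    [-0.0068,-0.0303,0,0,0.078],
    [-0.0068,-0.0303,0,0,0.078],
    [-0.0068,-0.0303,0,0,0.078],
    [-0.0068,-0.0303,0,0,0.078],
    [-0.0068,-0.0303,0,0,0.078],
    [-0.0068,-0.0303,0,0,0.078],
    [-0.0068,-0.0303,0,0,0.078],
    [-0.0068,-0.0303,0,0,0.078]
  ]
}}

```text
clock: 8.65
tool_pos: [0.463, -0.063, 0.3705]
eef_rot: [1.0, -0.025, 0.0, -0.0]
contact_force: [-0.4, -0.1, 0.1]
opening: 0.882
finger_force: 0.0
```

{"name": "move_arm", "arguments": {
  "rows": [
    [-0.0068,-0.0303,0,0,0.078],
    [-0.0068,-0.0303,0,0,0.078],
    [-0.0068,-0.0303,0,0,0.078],
    [-0.0068,-0.0303,0,0,0.078],
    [-0.0068,-0.0303,0,0,0.078],
    [-0.0068,-0.0303,0,0,0.078],
    [0,0,0,0.07,0.078],
    [0,0,0,0.065,0.078],
    [0,0,0,0,0.078],
    [0,0,0,0,0.078]
  ]
}}

```text
clock: 9.48
tool_pos: [0.4319, 0.1193, 0.3705]
eef_rot: [0.996, -0.092, 0.0, 0.0]
contact_force: [-0.5, -0.7, -0.7]
opening: 0.886
finger_force: 0.0
```

```bash
cat >> h.py <<'E'
def look(n,c,lo=.147,hi=.158,rad=.055):
    s=snap(n);a=np.c_[cloud(s).reshape(-1,3),s['color'].reshape(-1,3)];x,y,z=a[:,:3].T;C=a[:,3:]
    m=(z>lo)&(z<hi)&(np.hypot(x-c[0],y-c[1])<rad)&(C[:,0]>C[:,2]*1.4);p=(a[m][:,:2]*1000).astype(np.float32)
    print(n,len(p),cv2.minAreaRect(p) if len(p)>5 else '')
def goto(p,yaw=None):
    "tool deltas to TCP p (world); optional tool-x yaw deg (spin applied last)"
    s=r.get_state();M=R.from_quat(s['eef_rot']).as_matrix();d=M.T@(np.array(p)-s['tool_pos'])
    print('d tool',np.round(d,4),end=' ')
    if yaw is not None:
        y0=np.degrees(np.arctan2(M[1,0],M[0,0]));print('yaw',round(y0,2),'spin',round(float(np.radians(y0-yaw)),4),end='')
    print()
E
python3 - <<'E'
from h import *
st()
look('wrist',(.427,.238)); look('wrist',(.458,.33)); look('side',(.427,.238)); look('scene',(.427,.238))
goto((.4123,.2408,.36),-10.7)
E
```

```text
t 9.48 tcp [0.4319 0.1193 0.3705] q [-0.41  0.53  0.05  2.13 -0.06  0.49 -2.07] F [-0.5 -0.7 -0.7] op 0.8860157264566827 ff 0.0
axes x,y,z:
 [[ 0.983 -0.183  0.   ]
 [-0.183 -0.983  0.   ]
 [-0.    -0.    -1.   ]]
wrist 5547 ((427.0339050292969, 239.9737548828125), (64.85281372070312, 60.399375915527344), 78.56129455566406)
wrist 114 ((443.1084899902344, 297.1368103027344), (10.952404022216797, 24.735876083374023), 66.1949462890625)
side 839 ((425.75067138671875, 238.58563232421875), (66.32476043701172, 60.168853759765625), 79.68833923339844)
scene 297 ((430.1121520996094, 248.30299377441406), (85.45431518554688, 63.079627990722656), 78.18731689453125)
d tool [-0.042  -0.1164  0.0106] yaw -10.67 spin 0.0006
```

{"name": "move_arm", "arguments": {
  "rows": [
    [-0.0105,-0.0295,0,0,0.078],
    [-0.0105,-0.0295,0,0,0.078],
    [-0.0105,-0.0295,0,0,0.078],
    [-0.0105,-0.0295,0,0,0.078],
    [0,0,0,0,0.078],
    [0,0,0,0,0.078]
  ]
}}

```text
clock: 10.18
tool_pos: [0.4121, 0.2443, 0.3706]
eef_rot: [0.996, -0.091, -0.0, -0.0]
contact_force: [-0.5, -0.2, -0.2]
opening: 0.885
finger_force: 0.0
```

```bash
python3 - <<'E'
from h import *
goto((.4125,.2425,.262),-11); look('wrist',(.458,.33))
s=snap('wrist','w3.png')
E
```

```text
d tool [0.0008 0.0018 0.1086] yaw -10.43 spin 0.0099
wrist 6233 ((457.398681640625, 332.0968017578125), (60.03453826904297, 64.95996856689453), 17.919116973876953)
```

View pics/w3.png

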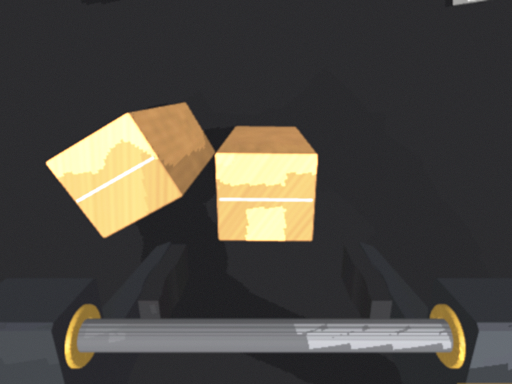

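B is square to the fingers (215–315, 155–240), with A's corner clear to the left (183,195). Descend and grip.

{"name": "move_arm", "arguments": {
  "rows": [
    [0.0008,0.0018,0.02,0.01,0.078],
    [0,0,0.025,0,0.078],
    [0,0,0.025,0,0.078],
    [0,0,0.02,0,0.078],
    [0,0,0.018,0,0.078],
    [0,0,0,0,0.078],
    [0,0,0,0,0.05],
    [0,0,0,0,0.05],
    [0,0,0,0,0.05],
    [0,0,0,0,0.05]
  ],
  "newtons": 45
}}

```text
clock: 11.12
tool_pos: [0.4132, 0.2407, 0.2637]
eef_rot: [0.995, -0.098, 0.001, -0.0]
contact_force: [-0.0, 0.1, 1.6]
opening: 0.722
finger_force: 45.0
```

{"name": "move_arm", "arguments": {
  "rows": [
    [0,0,0,0,0.05],
    [0,0,0,0,0.05],
    [0,0,0,0,0.05],
    [0,0,-0.01,0,0.05],
    [0,0,-0.02,0,0.05],
    [0,0,0,0,0.05],
    [0,0,0,0,0.05]
  ]
}}

```text
clock: 11.7
tool_pos: [0.4131, 0.2411, 0.2936]
eef_rot: [0.995, -0.098, 0.001, -0.001]
contact_force: [0.5, -0.1, -3.4]
opening: 0.725
finger_force: 45.0
```

```bash
python3 - <<'E'
from h import *
st(); look('side',(.427,.238),.17,.19)
E
```

```text
t 11.7 tcp [0.4131 0.2411 0.2936] q [-0.66  0.7   0.06  2.11 -0.11  0.33 -2.28] F [ 0.5 -0.1 -3.4] op 0.7249784554806663 ff 44.97471274109557
axes x,y,z:
 [[ 0.981 -0.195  0.002]
 [-0.195 -0.981 -0.002]
 [ 0.002  0.001 -1.   ]]
side 14 ((425.9607238769531, 237.441162109375), (4.031508922576904, 25.904560089111328), 71.88188934326172)
```

```bash
python3 - <<'E'
from h import *
goto((.4748,-.1576,.2936),-2.9)
E
```

```text
d tool [ 0.1384  0.3789 -0.0008] yaw -11.22 spin -0.1452
```

{"name": "move_arm", "arguments": {
  "rows": [
    [0.007,0.0185,0,0,0.05],
    [0.0102,0.028,0,0,0.05],
    [0.0102,0.028,0,0,0.05],
    [0.0102,0.028,0,0,0.05],
    [0.0102,0.028,0,0,0.05],
    [0.0102,0.028,0,0,0.05],
    [0.0102,0.028,0,0,0.05],
    [0.0102,0.028,0,0,0.05],
    [0.0102,0.028,0,0,0.05],
    [0.0102,0.028,0,0,0.05]
  ]
}}

```text
clock: 12.58
tool_pos: [0.4568, -0.0451, 0.2919]
eef_rot: [0.995, -0.098, -0.001, -0.0]
contact_force: [0.1, 1.0, -2.7]
opening: 0.721
finger_force: 45.0
```

{"name": "move_arm", "arguments": {
  "rows": [
    [0.0102,0.028,0,0,0.05],
    [0.0102,0.028,0,0,0.05],
    [0.01,0.028,0,0,0.05],
    [0.009,0.0245,0,0,0.05],
    [0,0,0,-0.07,0.05],
    [0,0,0,-0.075,0.05],
    [0,0,0,0,0.05],
    [0,0,0,0,0.05],
    [0,0,0,0,0.05]
  ]
}}

```text
clock: 13.33
tool_pos: [0.4744, -0.1574, 0.2923]
eef_rot: [1.0, -0.026, -0.001, -0.0]
contact_force: [-0.0, -0.9, -2.2]
opening: 0.723
finger_force: 45.0
```

```bash
python3 - <<'E'
from h import *
st(); goto((.4748,-.1576,.2936),-2.9); s=snap('side','p4.png')
E
```

```text
t 13.33 tcp [ 0.4744 -0.1574  0.2923] q [ 0.3   0.71 -0.12  2.04  0.2   0.4  -1.6 ] F [-0.  -0.9 -2.2] op 0.7230575979657358 ff 44.974777156021446
axes x,y,z:
 [[ 0.999 -0.052 -0.001]
 [-0.052 -0.999 -0.   ]
 [-0.001  0.001 -1.   ]]
d tool [ 0.0004  0.0002 -0.0013] yaw -3.0 spin -0.0017
```

View pics/p4.png

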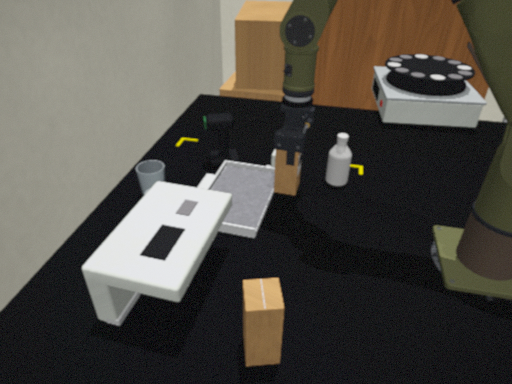

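{"name": "move_arm", "arguments": {
  "rows": [
    [0,0,0.015,0,0.05],
    [0,0,0.01,0,0.05],
    [0,0,0.003,0,0.05],
    [0,0,0,0,0.05],
    [0,0,0,0,0.088],
    [0,0,0,0,0.088],
    [0,0,0,0,0.088],
    [0,0,0,0,0.088],
    [0,0,0,0,0.088],
    [0,0,0,0,0.088]
  ]
}}

```text
clock: 14.22
tool_pos: [0.4747, -0.1579, 0.2649]
eef_rot: [1.0, -0.026, 0.0, 0.0]
contact_force: [-0.4, -0.3, 0.0]
opening: 1.001
finger_force: 0.0
```

{"name": "move_arm", "arguments": {
  "rows": [
    [-0.01,0,0,0,0.088],
    [-0.02,0,0,0,0.088],
    [-0.015,0,0,0,0.088],
    [0,0,-0.01,0,0.0],
    [0,0,-0.01,0,0.0],
    [0,0,0,0,0],
    [0,0,0,0,0],
    [0,0,0,0,0],
    [0,0,0,0,0],
    [0,0,0,0,0]
  ],
  "newtons": 10
}}

```text
clock: 15.05
tool_pos: [0.4297, -0.1554, 0.2843]
eef_rot: [1.0, -0.026, -0.0, -0.0]
contact_force: [-0.5, -0.1, -0.5]
opening: 0.489
finger_force: 0.0
```

```bash
python3 - <<'E'
from h import *
st(); look('scene',(.489,-.158)); look('side',(.489,-.158)); s=snap('scene','p5.png')
E
```

```text
t 15.05 tcp [ 0.4297 -0.1554  0.2843] q [ 0.31  0.7  -0.1   2.17  0.22  0.28 -1.6 ] F [-0.5 -0.1 -0.5] op 0.48931464033506084 ff 0.0
axes x,y,z:
 [[ 0.999 -0.051 -0.001]
 [-0.051 -0.999 -0.   ]
 [-0.001  0.    -1.   ]]
scene 272 ((487.8067626953125, -159.24551391601562), (64.2779541015625, 60.48548126220703), 88.853515625)
side 184 ((486.0869140625, -156.48072814941406), (66.54073333740234, 55.83576583862305), 89.38726806640625)
```

View pics/p5.png

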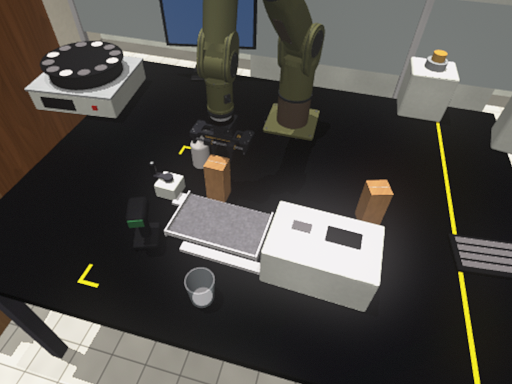

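Carton B stands at the tray's near edge (218,178). Pushing its top.

{"name": "move_arm", "arguments": {
  "rows": [
    [0,0,0,0,0],
    [0,0,0,0,0],
    [0,0,0,0,0],
    [0,0,0,0,0],
    [0.006,0,0,0,0],
    [0.006,0,0,0,0],
    [0.006,0,0,0,0],
    [0.006,0,0,0,0],
    [0.006,0,0,0,0],
    [0.006,0,0,0,0]
  ]
}}

```text
clock: 16.03
tool_pos: [0.4663, -0.1573, 0.2847]
eef_rot: [1.0, -0.026, 0.0, 0.0]
contact_force: [0.1, -0.1, -0.3]
opening: 0.01
finger_force: 0.3
```

{"name": "move_arm", "arguments": {
  "rows": [
    [0.006,0,0,0,0],
    [0.006,0,0,0,0],
    [0.006,0,0,0,0],
    [0.006,0,0,0,0],
    [0.006,0,0,0,0],
    [0.006,0,0,0,0]
  ]
}}

```text
clock: 16.53
tool_pos: [0.5022, -0.1592, 0.2847]
eef_rot: [1.0, -0.026, 0.0, 0.0]
contact_force: [0.7, 0.4, -0.5]
opening: 0.008
finger_force: 0.0
```

```bash
python3 - <<'E'
from h import *
st(); s=snap('side','p6.png'); 
for n in('scene','side'): look(n,(.55,-.16),.12,.20,.12);look(n,(.56,-.16),.06,.09,.15)
E
```

```text
t 16.53 tcp [ 0.5022 -0.1592  0.2847] q [ 0.29  0.75 -0.12  1.97  0.2   0.44 -1.6 ] F [ 0.7  0.4 -0.5] op 0.007507526872146136 ff 0.002477028803724579
axes x,y,z:
 [[ 0.999 -0.051  0.   ]
 [-0.051 -0.999  0.   ]
 [ 0.    -0.    -1.   ]]
scene 488 ((554.8238525390625, -162.32472229003906), (65.0467300415039, 84.17048645019531), 85.1992416381836)
scene 80 ((546.5628662109375, -141.58102416992188), (51.410797119140625, 102.21009826660156), 50.7856330871582)
side 311 ((550.3109741210938, -133.4192657470703), (81.42972564697266, 134.47006225585938), 54.85732650756836)
side 450 ((543.9734497070312, -157.71282958984375), (65.70508575439453, 129.96038818359375), 88.50064849853516)
```

View pics/p6.png

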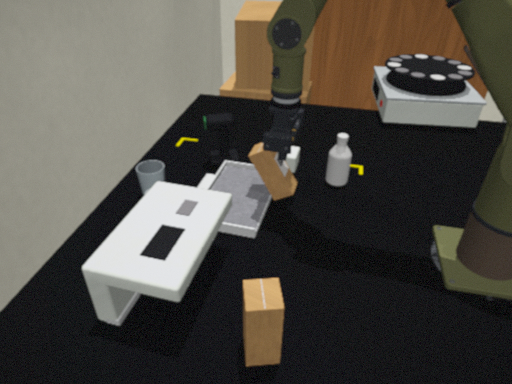

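Tipping as hoped: B leans over the tray (272,170). Keep pushing.

{"name": "move_arm", "arguments": {
  "rows": [
    [0.006,0,0,0,0],
    [0.006,0,0,0,0],
    [0.006,0,0,0,0],
    [0.006,0,0,0,0],
    [0.006,0,0,0,0],
    [0,0,0,0,0],
    [0,0,0,0,0],
    [0,0,0,0,0]
  ]
}}

```text
clock: 17.45
tool_pos: [0.5313, -0.1607, 0.2846]
eef_rot: [1.0, -0.026, -0.0, 0.0]
contact_force: [0.2, 0.1, -0.3]
opening: 0.001
finger_force: 0.0
```

```bash
python3 - <<'E'
from h import *
st() 
for n in('scene','side'): look(n,(.57,-.16),.085,.20,.15);look(n,(.57,-.16),.07,.083,.15); look(n,(.457,.332))
E
```

```text
t 17.45 tcp [ 0.5313 -0.1607  0.2846] q [ 0.29  0.77 -0.13  1.88  0.19  0.5  -1.6 ] F [ 0.2  0.1 -0.3] op 0.0006008333754931914 ff 0.0
axes x,y,z:
 [[ 0.999 -0.051 -0.001]
 [-0.051 -0.999  0.   ]
 [-0.001 -0.    -1.   ]]
scene 26 ((546.3518676757812, -151.4506378173828), (44.331695556640625, 32.46366500854492), 84.24593353271484)
scene 484 ((554.4786376953125, -163.12380981445312), (65.2400894165039, 153.69578552246094), 86.84437561035156)
scene 326 ((458.3452453613281, 327.9064636230469), (60.31587219238281, 65.1563491821289), 19.04732894897461)
side 6 ((503.8841857910156, -128.25804138183594), (2.0299880504608154, 4.330745220184326), 54.38188552856445)
side 505 ((550.9703979492188, -161.0276336669922), (69.47064208984375, 149.23056030273438), 86.3133773803711)
side 1120 ((456.55780029296875, 330.61370849609375), (60.090049743652344, 66.2890396118164), 18.311527252197266)
```

B lies flat, top at z≈76 mm, bottom end about 47 mm outside the edge. Now carton A.

{"name": "move_arm", "arguments": {
  "rows": [
    [0,0,-0.03,0,0.04],
    [0,0,-0.03,0,0.08],
    [0,0,-0.025,0,0.088],
    [-0.007,-0.0298,0,-0.05,0.088],
    [-0.0054,-0.0302,0,0,0.088],
    [-0.0054,-0.0302,0,0,0.088],
    [-0.0054,-0.0302,0,0,0.088],
    [-0.0054,-0.0302,0,0,0.088],
    [-0.0054,-0.0302,0,0,0.088],
    [-0.0054,-0.0302,0,0,0.088]
  ]
}}

```text
clock: 18.58
tool_pos: [0.4933, 0.052, 0.3698]
eef_rot: [1.0, -0.001, 0.0, 0.0]
contact_force: [0.3, 0.3, -0.3]
opening: 0.737
finger_force: 0.0
```

{"name": "move_arm", "arguments": {
  "rows": [
    [-0.0054,-0.0302,0,0,0.088],
    [-0.0054,-0.0302,0,0,0.088],
    [-0.0054,-0.0302,0,0,0.088],
    [-0.0054,-0.0302,0,0,0.088],
    [-0.0054,-0.0302,0,0,0.088],
    [0,0,0,-0.1,0.088],
    [0,0,0,-0.1,0.088],
    [0,0,0,-0.11,0.088],
    [0,0,0,0,0.088],
    [0,0,0,0,0.088]
  ]
}}

```text
clock: 19.42
tool_pos: [0.467, 0.2015, 0.3697]
eef_rot: [0.988, 0.152, -0.0, -0.0]
contact_force: [0.5, -0.8, -0.4]
opening: 0.997
finger_force: 0.0
```

```bash
python3 - <<'E'
from h import *
st(); look('wrist',(.457,.332)); goto((.457,.332,.364),18)
E
```

```text
t 19.42 tcp [0.467  0.2015 0.3697] q [-0.37  0.59 -0.2   1.95  0.19  0.62 -1.96] F [ 0.5 -0.8 -0.4] op 0.9971540609961906 ff 0.0
axes x,y,z:
 [[ 0.954  0.301 -0.   ]
 [ 0.301 -0.954 -0.   ]
 [-0.     0.    -1.   ]]
wrist 9101 ((457.62109375, 332.083984375), (59.79157638549805, 65.21644592285156), 17.63709831237793)
d tool [ 0.0297 -0.1276  0.0057] yaw 17.5 spin -0.0088
```

{"name": "move_arm", "arguments": {
  "rows": [
    [0.006,-0.0255,0,0,0.088],
    [0.006,-0.0255,0,0,0.088],
    [0.006,-0.0255,0,0,0.088],
    [0.006,-0.0255,0,0,0.088],
    [0.006,-0.0255,0,0,0.088],
    [0,0,0.01,0,0.088],
    [0,0,0.025,0,0.088],
    [0,0,0.025,0,0.088],
    [0,0,0.025,0,0.088],
    [0,0,0.021,0,0.088]
  ]
}}

```text
clock: 20.3
tool_pos: [0.4567, 0.3315, 0.2621]
eef_rot: [0.988, 0.152, -0.0, 0.001]
contact_force: [-0.3, -0.5, -0.2]
opening: 1.003
finger_force: 0.0
```

{"name": "move_arm", "arguments": {
  "rows": [
    [0,0,0,0,0.05],
    [0,0,0,0,0.05],
    [0,0,0,0,0.05],
    [0,0,0,0,0.05],
    [0,0,0,0,0.05],
    [0,0,0,0,0.05],
    [0,0,0,0,0.05],
    [0,0,-0.01,0,0.05],
    [0,0,-0.02,0,0.05],
    [0,0,0,0,0.05]
  ],
  "newtons": 45
}}

```text
clock: 21.13
tool_pos: [0.4575, 0.3329, 0.2966]
eef_rot: [0.988, 0.154, 0.002, -0.001]
contact_force: [0.0, -0.3, -2.2]
opening: 0.722
finger_force: 45.0
```

```bash
python3 - <<'E'
from h import *
st(); print('slot', np.r_[.536-.036*.9987-.105*.05, .0546+.0018-.1049]); goto((.4948,-.0485,.2936),-2.9)
for n in('scene','side'): look(n,(.56,-.16),.07,.083,.15)
E
```

```text
t 21.13 tcp [0.4575 0.3329 0.2966] q [-0.62  0.76 -0.15  1.85  0.2   0.54 -2.16] F [ 0.  -0.3 -2.2] op 0.7221533738497558 ff 44.960923036560416
axes x,y,z:
 [[ 0.953  0.304  0.004]
 [ 0.304 -0.953 -0.002]
 [ 0.004  0.003 -1.   ]]
slot [ 0.4947968 -0.0485   ]
d tool [-0.0804  0.3747  0.0019] yaw 17.69 spin 0.3593
scene 525 ((553.6690063476562, -163.03302001953125), (65.88631439208984, 153.41038513183594), 87.51493835449219)
side 18 ((624.6488037109375, -142.3419952392578), (8.25893497467041, 24.62393569946289), 14.335886001586914)
```

{"name": "move_arm", "arguments": {
  "rows": [
    [-0.004,0.0185,0,0,0.05],
    [-0.0062,0.0288,0,0,0.05],
    [-0.0062,0.0288,0,0,0.05],
    [-0.0062,0.0288,0,0,0.05],
    [-0.0062,0.0288,0,0,0.05],
    [-0.0062,0.0288,0,0,0.05],
    [-0.0062,0.0288,0,0,0.05],
    [-0.0062,0.0288,0,0,0.05],
    [-0.0062,0.0288,0,0,0.05],
    [-0.0062,0.0288,0,0,0.05]
  ]
}}

```text
clock: 22.07
tool_pos: [0.4839, 0.0481, 0.2929]
eef_rot: [0.988, 0.154, -0.001, -0.0]
contact_force: [0.5, -0.6, -2.3]
opening: 0.72
finger_force: 45.0
```

{"name": "move_arm", "arguments": {
  "rows": [
    [-0.0062,0.0288,0,0,0.05],
    [-0.0062,0.0288,0,0,0.05],
    [-0.0062,0.0288,0,0,0.05],
    [-0.002,0.0106,0,0,0.05],
    [0,0,0,0.09,0.05],
    [0,0,0,0.09,0.05],
    [0,0,0,0.09,0.05],
    [0,0,0,0.09,0.05],
    [0,0,0,0,0.05],
    [0,0,0,0,0.05]
  ]
}}

```text
clock: 22.9
tool_pos: [0.494, -0.0485, 0.2932]
eef_rot: [1.0, -0.024, -0.0, -0.0]
contact_force: [0.3, -0.2, -2.0]
opening: 0.723
finger_force: 45.0
```

```bash
python3 - <<'E'
from h import *
st(); goto((.4948,-.0485,.2640),-2.9)
look('scene',(.56,-.16),.07,.083,.15)
E
```

```text
t 22.9 tcp [ 0.494  -0.0485  0.2932] q [ 0.09  0.71 -0.14  2.05  0.24  0.4  -1.86] F [ 0.3 -0.2 -2. ] op 0.7231043028356686 ff 44.96134132845327
axes x,y,z:
 [[ 0.999 -0.048 -0.001]
 [-0.048 -0.999 -0.   ]
 [-0.001  0.    -1.   ]]
d tool [ 0.0008 -0.0001  0.0292] yaw -2.74 spin 0.0027
scene 580 ((557.5497436523438, -109.66876220703125), (174.07315063476562, 152.22967529296875), 86.02848052978516)
```

{"name": "move_arm", "arguments": {
  "rows": [
    [0,0,0.015,0,0.05],
    [0,0,0.01,0,0.05],
    [0,0,0.0045,0,0.05],
    [0,0,0,0,0.05],
    [0,0,0,0,0.088],
    [0,0,0,0,0.088],
    [0,0,0,0,0.088],
    [0,0,0,0,0.088],
    [0,0,0,0,0.088],
    [0,0,0,0,0.088]
  ]
}}

```text
clock: 23.78
tool_pos: [0.4942, -0.0492, 0.2642]
eef_rot: [1.0, -0.026, 0.0, 0.0]
contact_force: [-0.1, -0.9, 0.1]
opening: 0.999
finger_force: 0.0
```

{"name": "move_arm", "arguments": {
  "rows": [
    [-0.01,0,0,0,0.088],
    [-0.02,0,0,0,0.088],
    [-0.02,0,0,0,0.088],
    [-0.01,0,0,0,0.0],
    [0,0,-0.01,0,0.0],
    [0,0,-0.01,0,0],
    [0,0,0,0,0],
    [0,0,0,0,0],
    [0,0,0,0,0],
    [0,0,0,0,0]
  ],
  "newtons": 10
}}

```text
clock: 24.62
tool_pos: [0.4342, -0.0461, 0.2838]
eef_rot: [1.0, -0.026, -0.0, 0.0]
contact_force: [-0.2, 0.2, -0.2]
opening: 0.491
finger_force: 0.0
```

```bash
python3 - <<'E'
from h import *
st()
for n in('scene','side'): look(n,(.494,-.0485)); 
E
```

```text
t 24.62 tcp [ 0.4342 -0.0461  0.2838] q [ 0.06  0.69 -0.09  2.23  0.26  0.23 -1.89] F [-0.2  0.2 -0.2] op 0.4905352346441159 ff 0.0
axes x,y,z:
 [[ 0.999 -0.051 -0.   ]
 [-0.051 -0.999  0.   ]
 [-0.001 -0.    -1.   ]]
scene 293 ((494.45733642578125, -50.958091735839844), (63.80716323852539, 63.6833381652832), 87.40050506591797)
side 215 ((495.8272399902344, -47.951114654541016), (65.87840270996094, 50.02033996582031), 87.57461547851562)
```

{"name": "move_arm", "arguments": {
  "rows": [
    [0,0,0,0,0],
    [0,0,0,0,0],
    [0,0,0,0,0],
    [0,0.002,0,0,0],
    [0.006,0,0,0,0],
    [0.006,0,0,0,0],
    [0.006,0,0,0,0],
    [0.006,0,0,0,0],
    [0.006,0,0,0,0],
    [0.006,0,0,0,0]
  ]
}}

```text
clock: 25.55
tool_pos: [0.4708, -0.0499, 0.2842]
eef_rot: [1.0, -0.026, 0.0, 0.0]
contact_force: [-0.8, 0.1, 0.8]
opening: 0.009
finger_force: 0.3
```

{"name": "move_arm", "arguments": {
  "rows": [
    [0.006,0,0,0,0],
    [0.006,0,0,0,0],
    [0.006,0,0,0,0],
    [0.006,0,0,0,0],
    [0.006,0,0,0,0],
    [0.006,0,0,0,0],
    [0.006,0,0,0,0],
    [0.006,0,0,0,0],
    [0.006,0,0,0,0],
    [0.006,0,0,0,0]
  ]
}}

```text
clock: 26.38
tool_pos: [0.5306, -0.053, 0.2842]
eef_rot: [1.0, -0.026, 0.0, 0.0]
contact_force: [0.5, -1.0, 0.5]
opening: 0.007
finger_force: 0.0
```

{"name": "move_arm", "arguments": {
  "rows": [
    [0.003,0,0,0,0],
    [0,0,0,0,0],
    [0,0,0,0,0],
    [0,0,0,0,0],
    [0,0,-0.03,0,0],
    [0,0,-0.03,0,0],
    [-0.02,0,-0.02,0,0],
    [0,0,0,0,0]
  ]
}}

```text
clock: 27.05
tool_pos: [0.5113, -0.0521, 0.3674]
eef_rot: [1.0, -0.026, 0.001, 0.0]
contact_force: [-0.7, -0.3, -0.5]
opening: 0.007
finger_force: 0.0
```

```bash
python3 - <<'E'
from h import *
st()
for n in('scene','side'): 
    for c in((.553,-.162),(.56,-.05)): look(n,c,.06,.083,.1)
s=snap('scene','p7.png')
E
```

```text
t 27.05 tcp [ 0.5113 -0.0521  0.3674] q [ 0.14  0.6  -0.2   1.94  0.2   0.62 -1.81] F [-0.7 -0.3 -0.5] op 0.006849296696129018 ff 0.0
axes x,y,z:
 [[ 0.999 -0.051  0.002]
 [-0.051 -0.999  0.001]
 [ 0.002 -0.001 -1.   ]]
scene 702 ((556.5771484375, -131.575439453125), (129.6221466064453, 152.29470825195312), 86.24349975585938)
scene 737 ((555.5802001953125, -82.91556549072266), (122.91284942626953, 157.51324462890625), 86.87228393554688)
side 748 ((553.3919677734375, -130.9473114013672), (131.10894775390625, 151.21693420410156), 85.85641479492188)
side 1037 ((555.330078125, -82.32716369628906), (127.39301300048828, 150.0201416015625), 87.427978515625)
```

View pics/p7.png

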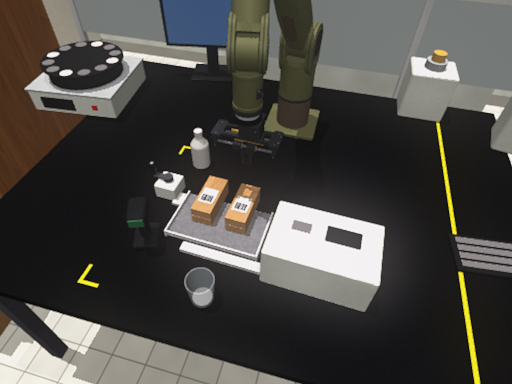

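Both cartons lie on the tray, labels up (210,198 and 243,207). No third carton is present. Back to the crank.

{"name": "move_arm", "arguments": {
  "rows": [
    [0.0,0.018,0,0,0.06],
    [-0.001,0.03,0,0,0.06],
    [-0.0015,0.03,0,0,0.06],
    [-0.0015,0.03,0,0,0.06],
    [-0.0015,0.03,0,0,0.06],
    [-0.0015,0.03,0,0,0.06],
    [-0.0015,0.03,0,0,0.06],
    [-0.0015,0.03,0,0,0.06],
    [-0.0015,0.03,0,0,0.06],
    [-0.0015,0.03,0,0,0.06]
  ]
}}

```text
clock: 28.13
tool_pos: [0.4851, -0.3406, 0.3627]
eef_rot: [1.0, -0.026, -0.001, -0.001]
contact_force: [-0.1, 0.8, -0.4]
opening: 0.681
finger_force: 0.0
```

{"name": "move_arm", "arguments": {
  "rows": [
    [0,0.03,0,0,0.06],
    [0,0,0,0,0.06],
    [0,0,0,0,0.06]
  ]
}}

```text
clock: 28.38
tool_pos: [0.483, -0.3711, 0.3626]
eef_rot: [1.0, -0.028, -0.001, -0.0]
contact_force: [0.2, 0.8, -0.2]
opening: 0.682
finger_force: 0.0
```

```bash
python3 - <<'E'
from h import *
st()
s=snap('wrist');a=np.c_[cloud(s).reshape(-1,3),s['color'].reshape(-1,3)];x,y,z=a[:,:3].T
m=(z>.105)&(z<.122)&(x>.45)&(x<.6)&(y>-.42)&(y<-.25);print(m.sum(),cv2.minAreaRect((a[m][:,:2]*1000).astype(np.float32)))
goto((.5156,-.3702,.250),-2.9)
E
```

```text
t 28.38 tcp [ 0.483  -0.3711  0.3626] q [ 0.72  0.72 -0.26  1.66  0.24  0.79 -1.27] F [ 0.2  0.8 -0.2] op 0.6819188490610099 ff 0.0
axes x,y,z:
 [[ 0.998 -0.055 -0.002]
 [-0.055 -0.998 -0.   ]
 [-0.002  0.    -1.   ]]
741 ((512.9475708007812, -368.6765441894531), (21.27362060546875, 20.955053329467773), 85.52899932861328)
d tool [ 0.0321 -0.0003  0.1128] yaw -2.98 spin -0.0014
```

{"name": "move_arm", "arguments": {
  "rows": [
    [0.015,-0.002,0,0,0.06],
    [0.0155,-0.0018,0,0,0.06],
    [0,0,0.03,0,0.06],
    [0,0,0.03,0,0.06],
    [0,0,0.03,0,0.06],
    [0,0,0.023,0,0.06],
    [0,0,0,0,0.01],
    [0,0,0,0,0.01],
    [0,0,0,0,0.01],
    [0,0,0,0,0.01]
  ],
  "newtons": 25
}}

```text
clock: 29.27
tool_pos: [0.5154, -0.3666, 0.2531]
eef_rot: [1.0, -0.025, 0.002, 0.001]
contact_force: [1.2, -0.1, -0.7]
opening: 0.402
finger_force: 0.0
```

{"name": "move_arm", "arguments": {
  "rows": [
    [0,0,0,0,0.01],
    [0,0,0,0,0.01],
    [0,0,0,0,0.01],
    [0,0,0,0,0.01],
    [0,0,0,0,0.01]
  ]
}}

```text
clock: 29.68
tool_pos: [0.5146, -0.3693, 0.253]
eef_rot: [1.0, -0.027, 0.002, 0.003]
contact_force: [0.6, -5.1, 2.6]
opening: 0.24
finger_force: 25.0
```

```bash
python3 - <<'E'
from circ import *
st(); p=r.get_state()['tool_pos']; c=(.5165,-.3192);d=np.array(p[:2])-c; a=np.degrees(np.arctan2(d[1],d[0]));print(np.hypot(*d),a)
o=[[float(v) for v in q[:2]]+[0,0,.01] for q in rows(a,-20,18,c)]; print(o[:9]);print(o[9:])
E
```

```text
t 29.68 tcp [ 0.5146 -0.3693  0.253 ] q [ 0.66  0.9  -0.21  1.65  0.29  0.62 -1.33] F [ 0.6 -5.1  2.6] op 0.23958310049549458 ff 25.00234100036323
axes x,y,z:
 [[ 0.999 -0.053  0.004]
 [-0.053 -0.999  0.005]
 [ 0.003 -0.005 -1.   ]]
0.05011363606697519 -92.12681783082009
[[-0.0171, -0.0027, 0, 0, 0.01], [-0.0152, -0.0084, 0, 0, 0.01], [-0.0114, -0.0131, 0, 0, 0.01], [-0.0062, -0.0162, 0, 0, 0.01], [-0.0003, -0.0174, 0, 0, 0.01], [0.0057, -0.0164, 0, 0, 0.01], [0.0109, -0.0135, 0, 0, 0.01], [0.0149, -0.0089, 0, 0, 0.01], [0.0171, -0.0033, 0, 0, 0.01]]
[[0.0171, 0.0027, 0, 0, 0.01], [0.0152, 0.0084, 0, 0, 0.01], [0.0114, 0.0131, 0, 0, 0.01], [0.0062, 0.0162, 0, 0, 0.01], [0.0003, 0.0174, 0, 0, 0.01], [-0.0057, 0.0164, 0, 0, 0.01], [-0.0109, 0.0135, 0, 0, 0.01], [-0.0149, 0.0089, 0, 0, 0.01], [-0.0171, 0.0033, 0, 0, 0.01]]
```

{"name": "move_arm", "arguments": {
  "rows": [
    [0,0.002,0,0,0.01],
    [-0.0171,-0.0027,0,0,0.01],
    [-0.0152,-0.0084,0,0,0.01],
    [-0.0114,-0.0131,0,0,0.01],
    [-0.0062,-0.0162,0,0,0.01],
    [-0.0003,-0.0174,0,0,0.01],
    [0.0057,-0.0164,0,0,0.01],
    [0.0109,-0.0135,0,0,0.01],
    [0.0149,-0.0089,0,0,0.01],
    [0.0171,-0.0033,0,0,0.01]
  ]
}}

```text
clock: 30.52
tool_pos: [0.5185, -0.2695, 0.2527]
eef_rot: [1.0, -0.026, 0.001, 0.001]
contact_force: [-2.4, -8.5, 5.5]
opening: 0.24
finger_force: 25.0
```

{"name": "move_arm", "arguments": {
  "rows": [
    [0.0171,0.0027,0,0,0.01],
    [0.0152,0.0084,0,0,0.01],
    [0.0114,0.0131,0,0,0.01],
    [0.0062,0.0162,0,0,0.01],
    [0.0003,0.0174,0,0,0.01],
    [-0.0057,0.0164,0,0,0.01],
    [-0.0109,0.0135,0,0,0.01],
    [-0.0149,0.0089,0,0,0.01],
    [-0.0171,0.0033,0,0,0.01],
    [0,0,0,0,0.01]
  ]
}}

```text
clock: 31.35
tool_pos: [0.5121, -0.37, 0.2528]
eef_rot: [1.0, -0.027, -0.0, 0.0]
contact_force: [-1.5, -2.2, 7.7]
opening: 0.24
finger_force: 25.0
```

```bash
cat > chk.py <<'E'
from circ import *
st(); p=r.get_state()['tool_pos']; c=(.5165,-.3192);d=np.array(p[:2])-c; a=np.degrees(np.arctan2(d[1],d[0]));print(np.hypot(*d),a)
for n in('side','scene'):
    s=snap(n);b=np.c_[cloud(s).reshape(-1,3),s['color'].reshape(-1,3)];x,y,z=b[:,:3].T;C=b[:,3:]
    m=(z>.06)&(z<.083)&(x>.45)&(x<.7)&(y>-.25)&(y<.45)&(C[:,0]>C[:,2]*1.4);print(n,m.sum(),cv2.minAreaRect((b[m][:,:2]*1000).astype(np.float32)) if m.sum()>5 else '')
    m=(z>.02)&(z<.036)&(x>.56)&(x<.69)&(y>-.27)&(y<.4)&(C.min(1)>90)
    print('lip',np.percentile(b[m][:,1],[2,10,30]))
E
python3 chk.py
```

```text
t 31.35 tcp [ 0.5121 -0.37    0.2528] q [ 0.66  0.9  -0.21  1.65  0.28  0.62 -1.32] F [-1.5 -2.2  7.7] op 0.23993223256760643 ff 25.002289758995175
axes x,y,z:
 [[ 0.999 -0.054 -0.001]
 [-0.054 -0.999  0.   ]
 [-0.001 -0.    -1.   ]]
0.050966241136049424 -95.00632912654712
side 1472 ((557.87744140625, -36.012794494628906), (177.46913146972656, 150.6314697265625), 87.06610870361328)
lip [-0.18776353 -0.18461239  0.10016948]
scene 1228 ((560.2252197265625, -38.393524169921875), (174.5176239013672, 153.43710327148438), 87.4685287475586)
lip [-0.18920332 -0.18748584 -0.18511674]
```

One turn moved the tray 70 mm, with the cartons riding along. Second and third turns.

{"name": "move_arm", "arguments": {
  "rows": [
    [-0.0171,-0.0027,0,0,0.01],
    [-0.0152,-0.0084,0,0,0.01],
    [-0.0114,-0.0131,0,0,0.01],
    [-0.0062,-0.0162,0,0,0.01],
    [-0.0003,-0.0174,0,0,0.01],
    [0.0057,-0.0164,0,0,0.01],
    [0.0109,-0.0135,0,0,0.01],
    [0.0149,-0.0089,0,0,0.01],
    [0.0171,-0.0033,0,0,0.01]
  ]
}}

```text
clock: 32.2
tool_pos: [0.5185, -0.2695, 0.2527]
eef_rot: [1.0, -0.026, 0.001, 0.001]
contact_force: [-2.1, -9.1, 4.8]
opening: 0.241
finger_force: 25.0
```

{"name": "move_arm", "arguments": {
  "rows": [
    [0.0171,0.0027,0,0,0.01],
    [0.0152,0.0084,0,0,0.01],
    [0.0114,0.0131,0,0,0.01],
    [0.0062,0.0162,0,0,0.01],
    [0.0003,0.0174,0,0,0.01],
    [-0.0057,0.0164,0,0,0.01],
    [-0.0109,0.0135,0,0,0.01],
    [-0.0149,0.0089,0,0,0.01],
    [-0.0171,0.0033,0,0,0.01],
    [0,0,0,0,0.01]
  ]
}}

```text
clock: 33.03
tool_pos: [0.5121, -0.37, 0.2528]
eef_rot: [1.0, -0.027, -0.0, 0.0]
contact_force: [-1.7, -2.5, 8.4]
opening: 0.242
finger_force: 25.0
```

```bash
python3 chk.py
```

```text
t 33.03 tcp [ 0.5121 -0.37    0.2528] q [ 0.66  0.9  -0.2   1.65  0.28  0.62 -1.32] F [-1.7 -2.5  8.4] op 0.24192389104157425 ff 25.00236581079662
axes x,y,z:
 [[ 0.999 -0.054 -0.001]
 [-0.054 -0.999  0.   ]
 [-0.001 -0.    -1.   ]]
0.050953102909591416 -94.99647565555819
side 1538 ((561.109375, 33.530792236328125), (176.29945373535156, 149.85606384277344), 87.12071990966797)
lip [-0.11765596 -0.11478341  0.17160525]
scene 765 ((563.2425537109375, 31.646419525146484), (175.1336212158203, 152.7162628173828), 88.06511688232422)
lip [-0.11911316 -0.11757735 -0.1154206 ]
```

{"name": "move_arm", "arguments": {
  "rows": [
    [-0.0171,-0.0027,0,0,0.01],
    [-0.0152,-0.0084,0,0,0.01],
    [-0.0114,-0.0131,0,0,0.01],
    [-0.0062,-0.0162,0,0,0.01],
    [-0.0003,-0.0174,0,0,0.01],
    [0.0057,-0.0164,0,0,0.01],
    [0.0109,-0.0135,0,0,0.01],
    [0.0149,-0.0089,0,0,0.01],
    [0.0171,-0.0033,0,0,0.01]
  ]
}}

```text
clock: 33.88
tool_pos: [0.5185, -0.2695, 0.2527]
eef_rot: [1.0, -0.026, 0.001, 0.001]
contact_force: [-2.2, -9.1, 5.2]
opening: 0.238
finger_force: 25.0
```

{"name": "move_arm", "arguments": {
  "rows": [
    [0.0171,0.0027,0,0,0.01],
    [0.0152,0.0084,0,0,0.01],
    [0.0114,0.0131,0,0,0.01],
    [0.0062,0.0162,0,0,0.01],
    [0.0003,0.0174,0,0,0.01],
    [-0.0057,0.0164,0,0,0.01],
    [-0.0109,0.0135,0,0,0.01],
    [-0.0149,0.0089,0,0,0.01],
    [-0.0171,0.0033,0,0,0.01],
    [0,0,0,0,0.01]
  ]
}}

```text
clock: 34.72
tool_pos: [0.5121, -0.37, 0.2528]
eef_rot: [1.0, -0.027, -0.0, 0.0]
contact_force: [-1.7, -2.3, 7.8]
opening: 0.24
finger_force: 25.0
```

```bash
python3 chk.py
```

```text
t 34.72 tcp [ 0.5121 -0.37    0.2528] q [ 0.66  0.9  -0.2   1.65  0.27  0.62 -1.31] F [-1.7 -2.3  7.8] op 0.2404037433083507 ff 25.002305041998625
axes x,y,z:
 [[ 0.999 -0.054 -0.001]
 [-0.054 -0.999  0.   ]
 [-0.001 -0.    -1.   ]]
0.05095330189092335 -94.98926479091392
side 1705 ((547.4323120117188, 103.90531158447266), (177.88865661621094, 115.12983703613281), 87.07696533203125)
lip [-0.04441183  0.24208549  0.24473324]
scene 534 ((567.2705078125, 101.33097076416016), (173.460693359375, 153.82882690429688), 87.65797424316406)
lip [-0.04982089 -0.047946   -0.04562911]
```

{"name": "move_arm", "arguments": {
  "rows": [
    [-0.0171,-0.0027,0,0,0.01],
    [-0.0152,-0.0084,0,0,0.01],
    [-0.0114,-0.0131,0,0,0.01],
    [-0.0062,-0.0162,0,0,0.01],
    [-0.0003,-0.0174,0,0,0.01],
    [0.0057,-0.0164,0,0,0.01],
    [0.0109,-0.0135,0,0,0.01],
    [0.0149,-0.0089,0,0,0.01],
    [0.0171,-0.0033,0,0,0.01]
  ]
}}

```text
clock: 35.57
tool_pos: [0.5185, -0.2695, 0.2527]
eef_rot: [1.0, -0.026, 0.001, 0.001]
contact_force: [-2.5, -8.6, 5.0]
opening: 0.24
finger_force: 25.0
```

{"name": "move_arm", "arguments": {
  "rows": [
    [0.0171,0.0027,0,0,0.01],
    [0.0152,0.0084,0,0,0.01],
    [0.0114,0.0131,0,0,0.01],
    [0.0062,0.0162,0,0,0.01],
    [0.0003,0.0174,0,0,0.01],
    [-0.0057,0.0164,0,0,0.01],
    [-0.0109,0.0135,0,0,0.01],
    [-0.0149,0.0089,0,0,0.01],
    [-0.0155,0.0033,0,0,0.01],
    [0,0,0,0,0.01]
  ]
}}

```text
clock: 36.4
tool_pos: [0.5153, -0.3701, 0.2529]
eef_rot: [1.0, -0.027, 0.002, 0.001]
contact_force: [0.1, -3.1, 4.5]
opening: 0.239
finger_force: 25.0
```

```bash
python3 chk.py; python3 -c "
from h import *
snap('side','p8.png')"
```

```text
t 36.4 tcp [ 0.5153 -0.3701  0.2529] q [ 0.66  0.9  -0.19  1.65  0.26  0.62 -1.31] F [ 0.1 -3.1  4.5] op 0.23917993375439306 ff 25.000217221677303
axes x,y,z:
 [[ 0.999 -0.054  0.004]
 [-0.054 -0.999  0.001]
 [ 0.004 -0.001 -1.   ]]
0.0508714599360098 -91.40619675154062
side 1983 ((551.0197143554688, 173.2952880859375), (175.96914672851562, 114.39643859863281), 87.0358657836914)
lip [0.02559816 0.30596153 0.31131221]
scene 289 ((510.0754699707031, 173.56866455078125), (172.79286193847656, 32.80244064331055), 86.86795806884766)
lip [0.01933913 0.02124176 0.02359337]
```

View pics/p8.png

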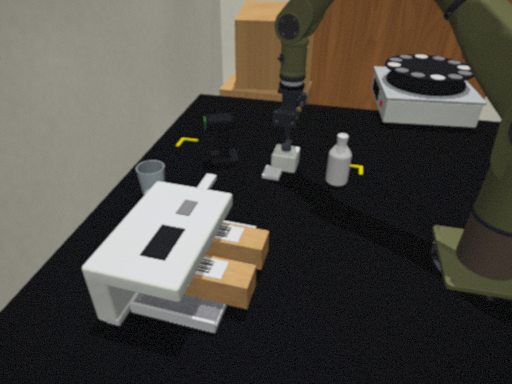

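Tray with both cartons is under the head (labels at 230,235 and 212,267). Press lightly to the stop, then release and lift.

{"name": "move_arm", "arguments": {
  "rows": [
    [-0.003,0,0,0,0.01],
    [-0.002,0,0,0,0.01],
    [0,0,0,0,0.01],
    [0,0,0,0,0.01]
  ]
}}

```text
clock: 36.88
tool_pos: [0.5136, -0.3696, 0.253]
eef_rot: [1.0, -0.025, 0.005, 0.002]
contact_force: [5.0, -4.9, 1.8]
opening: 0.238
finger_force: 25.0
```

{"name": "move_arm", "arguments": {
  "rows": [
    [0.001,0,0,0,0.01],
    [0,0,0,0,0.06],
    [0,0,0,0,0.06],
    [0,0,0,0,0.06],
    [0,0,0,0,0.06],
    [0,0,0,0,0.06],
    [0,0,-0.03,0,0.06],
    [0,0,-0.03,0,0.06],
    [0,0,-0.03,0,0.06],
    [0,0,-0.03,0,0.06]
  ]
}}

```text
clock: 37.72
tool_pos: [0.5116, -0.3684, 0.3722]
eef_rot: [1.0, -0.025, -0.001, -0.0]
contact_force: [-0.1, -0.5, 1.0]
opening: 0.676
finger_force: 0.0
```

{"name": "move_arm", "arguments": {
  "rows": [
    [0,0,0,0,0.06],
    [0,0,0,0,0.06]
  ]
}}

```text
clock: 37.88
tool_pos: [0.5122, -0.3688, 0.373]
eef_rot: [1.0, -0.026, 0.001, 0.001]
contact_force: [-0.9, -0.2, -0.1]
opening: 0.679
finger_force: 0.0
```

```bash
python3 chk.py; python3 -c "
from h import *
s=snap('wrist');a=cloud(s).reshape(-1,3);x,y,z=a.T
m=(z>.105)&(z<.122)&(x>.45)&(x<.6)&(y>-.42)&(y<-.25);print(m.sum(),cv2.minAreaRect((a[m][:,:2]*1000).astype(np.float32)))"
```

```text
t 37.88 tcp [ 0.5122 -0.3688  0.373 ] q [ 0.68  0.74 -0.24  1.58  0.21  0.85 -1.26] F [-0.9 -0.2 -0.1] op 0.6789834312536157 ff 0.0
axes x,y,z:
 [[ 0.999 -0.051  0.003]
 [-0.051 -0.999  0.002]
 [ 0.003 -0.002 -1.   ]]
0.049748150988496935 -94.92809570034957
side 1994 ((550.704345703125, 173.58477783203125), (176.42039489746094, 115.05072021484375), 86.65058898925781)
lip [0.02510754 0.08610175 0.31122452]
scene 291 ((509.6071472167969, 173.7091827392578), (172.9466094970703, 31.36931610107422), 87.06810760498047)
lip [0.02024254 0.02138812 0.02356203]
656 ((513.3902587890625, -368.8064270019531), (21.191017150878906, 20.774045944213867), 84.71623992919922)
```

The crank is on its stop, the cartons are in place and the arm is clear. Handing in.

```bash
python3 -c "
from plant import r
print(r.finish_job())"
```

```text
the job is handed in; nothing more can be done
None
```

I handed the job in with both cartons (there was no third) lying label up on the tray and the tray cranked in against its stop under the head, the arm clear; the call gave no verdict.

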